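# Swing the heavy power unit to face the inspection camera

### The job

Swing the heavy white power unit round on its free-running arm until its end socket faces the lens of the small black inspection camera, bring it to rest there and draw the gripper clear, so that it stays facing the camera by itself for several seconds. Push and brake it only on its two sprung rubber pads and gently, so that neither is ever driven fully in; do not touch the white case or its lid, where the sealant is still wet. Do not let the unit run far past the camera, and leave the sealant bottle and the blue parts bin where they are.

Things in the scene. Friction and masses are not known exactly. Their poses are not given: they have to be found in the camera images.
- swing (a joint): Angle (rad) of the swing arm about its vertical pivot relative to the foot: 0 when the arm points along the foot's -x, growing anticlockwise seen from above. Almost no drag: inertia of arm and unit about the pivot 0.73 kg m2 nominal (varies 25 percent), viscous drag 0.05 N m s/rad, dry friction 0.006 N m: once pushed, it coasts for many seconds. Stops at -1.1 and 1.1.
- foot: Round dark steel foot, 170 mm across and 14 mm thick, fixed to the table. Origin on the table surface on the pivot axis, z up, x = zero direction of the swing joint (at joint 0 the unit sticks out along -x). The unit's round black socket, 42 mm across, is in the middle of the case's outer end face, 390 mm from the pivot and 92 mm above the table.
- case: White steel box 200 (x, along the arm) by 110 (y, 128 over the dark pad guides) by 100 mm high, 7.5 kg nominal. Origin: centre of its underside, 290 mm from the pivot, 42 mm above the table; -x points away from the pivot. Its wet lid is 146 mm up; bracket plates on it reach 190 mm, within 18 mm of the middle line and 225 to 265 mm from the pivot. Do not touch any of it.
- pad_left (a joint): How far (m) the black rubber pad on the case's +y side is pressed in: 0 free, 0.034 fully driven in (a knock). Spring 80 N/m, hardly damped (0.8 N s/m), pad 0.15 kg; no preload, so the push is 80 N/m times this value (2.7 N at the stop), and the unit bounces back off a tool that stands still.
- pad_right (a joint): The same for the pad on the case's -y side: 0 free, 0.034 fully driven in, 80 N/m.
- pad_left_face (a point): Centre of the flat outer face of the +y pad, 300 mm from the pivot along the arm, 100 mm off the arm's middle line when free, 92 mm above the table. The pad is a solid block 120 mm along the arm (240 to 360 mm from the pivot) and 60 mm high (62 to 122 mm above the table) that slides straight into the case; it cannot be gripped. Pushing here turns the arm in the positive joint direction.
- pad_right_face (a point): Centre of the flat outer face of the -y pad, mirror image of the other; pushing here turns the arm in the negative joint direction, so it brakes a positive swing.
- station: Camera stand, fixed. Its origin is on the pivot axis at table height (not at the stand) and its x axis points from camera to pivot: the unit faces the camera when the case's x is parallel to it. At the start that is 0.6 to 1.05 rad ahead in the joint's positive direction. Its foot (70 mm square) is centred 475 mm from the pivot; the black camera is 114 mm tall, its lens 432 mm from the pivot.
- sealant: Bystander: white sealant bottle, 44 mm across and 120 mm tall, standing loose; origin centre of its underside.
- parts_bin: Bystander: open blue parts bin, 150 by 100 by 70 mm, loose; origin centre of its underside.
Mind the look-alikes: they are no part of the job. Leave any red look-alike of the station alone.

How it is judged:
On the way:
1. the unit faces the camera within 0.1 rad, turns slower than 0.04 rad/s, with both pads free and the gripper clear of them, for 3 s on end (angle between the x axis of case and the x axis of station, either way round below 0.1 rad and velocity of joint swing between -0.04 and 0.04 rad/s and value of joint each of pad_left, pad_right below 0.004 m and distance between the grasp point and pad_left_face above 0.035 m and distance between the grasp point and pad_right_face above 0.035 m), for 3 s.
At the end, for the whole second after the job is handed in: The case's x axis is within 0.1 rad of the camera stand's x axis, the arm turns slower than 0.04 rad/s, both pads are free and the gripper is clear of them (all of step 1); the robot touches nothing.
It fails at once if a pad is driven fully in (a knock) (value of joint any of pad_left, pad_right above 0.033 m).
It fails at once if the white case, its wet lid or bracket is touched (contact force between any of the arm, the fingers and case above 0.5 N).
It fails at once if the middle of the case runs more than 80 mm past the line from pivot to camera (y of case in the frame of station below -0.08 m).
It fails at once if the sealant bottle or the parts bin is shifted by more than 20 mm (distance of any of sealant, parts_bin from where it was at the start of the episode above 0.02 m).
It also fails if it takes over 42 s, if anything falls off the work surface, if the arm or the gripper's body presses on something with over 40 N, if the wrist force passes 120 N, or if a joint passes its speed limit or range.

### The arm

A 6-joint arm with a two-finger parallel gripper is mounted at the origin on the work surface. World frame = base frame: x ahead of the robot, y to its left, z up, the work surface at z = 0. Lengths are in m, angles in rad, forces in N, time in s.
With the tool pointing down it reaches from about 0.225 to 0.725 m from the base axis. Payload 3.1 kg.
Tool frame: the origin (TCP) lies midway between the tips of the shut fingers; the grasp point (between the pads) lies grip_depth behind it (grip_depth is the distance from the TCP to the grasp point, in m); x points along the fingers, y is the direction in which the jaws open and shut, and the axes are right-handed (so a half turn about x gives the same grasp; the last joint's range is limited). The gripper opens to 85 mm and grips with 20 to 120 N. Pads are 22 mm wide; open, the fingers measure 114 mm over their backs; the gripper's body (76 mm by 85 mm) begins 54 mm behind the grasp point. The pads swing forward as they close: fully open they stand 13 mm farther back than shut.
Start: joints at [1.126, 0.048, 0.099, 1.622, 0, 1.443], TCP at [0.164, 0.499, 0.193] pointing down, gripper open.
Joint ranges: [-2.91, 2.91], [-0.99, 1.94], [-1.21, 1.42], [-2.12, 2.29], [-1.49, 1.47], [-3.14, 3.14]. Speed limits (rad/s): [2.79, 2.79, 3.14, 3.14, 3.14, 3.14].

### API

Orientations are given as a unit quaternion [x, y, z, w].
In Python, from workcell import read_state, grab_frame, sign_off, grip_depth gives the robot as it stands. The module is installed in compiled form; this text tells all that it offers.
- The arm moves only by the shell command python3 -m crank 'ROWS' [FORCE]. ROWS is JSON, a list that holds one entry, the list of rows, each a list of 5 numbers: the shift along the tool's x, y, z in m, then the turn about the tool's x in degrees, then the finger opening in m, from 0 to 0.0854. In form: [[[x, y, z, turn, grip], ...]]. A call has 1 to 20 rows; each row shifts and turns the commanded pose from where the row before left it, along the tool's axes as they then stand; what a row does not reach is not made up. A row lasts 1/10 s, in which the tool goes at most 50 mm and 8.59 degrees, less where a joint would pass 70% of its speed; a pose out of reach is approached as far as the arm can. A call is refused whole if a number of a shift passes 0.05 or a number of a turn 8.59, either way. A call with a gripper value outside its range is refused whole. The fingers move at their own pace and stop on an object; FORCE is the grip in N (left out, the last holds). Time passes only in rows, so rows that do not move let the fingers close. It gives the time, the measured TCP pose, the force and the opening at its end, in the units of the state.
- read_state(): the state, without advancing time (a new reading comes with each control period).
- grab_frame(name): name is "scene" or "top"; returns a dict with "img" (400x640x3 uint8, red, green, blue), "intrinsics" (3x3 intrinsics, pixels), "position" and "attitude" of the camera in the world. Camera axes: x right, y down, z forward; pixel columns grow to the right and rows downward; lengths in m; the calibration is good to about 2 mm. A picture is of the moment at which its call begins. There is no depth.
- sign_off(): hands the job in, once; it reports no verdict.
The state is a dict: "time": time; "joint_pos": joint angles; "joint_vel": joint speeds; "joint_torque": joint torques, N m; "eef_pos": TCP position; "eef_rot": TCP orientation; "ft_force": force on the tool from outside, world axes, zero at the start; "ft_torque": the same for the moment, N m; "grip_width": finger opening in m.
Only numpy, scipy, OpenCV 4.12 (cv2) and the standard library are available. Lean on these libraries where they do the work, as an engineer would, in place of code of your own. Each camera call takes 0.05 s, during which the arm holds its last target.

## Working session

There is one attempt and no reset: what is moved stays moved. The work goes in short steps, Python scripts to look and compute and a shell command to move; the robot and the scene stay as the last step left them, time stands still between calls to the robot, and variables do not carry over. Pictures are saved under pics/ and viewed, and the job is handed in when it is done.

```bash
mkdir -p pics
python3 - <<'E'
from workcell import *
import cv2
print(read_state(), grip_depth)
for n in("scene","top"):
    f=grab_frame(n); cv2.imwrite(f"pics/{n}0.png",f["img"][:,:,::-1]); print(n,f["intrinsics"],f["position"],f["attitude"])
E
```

```text
{'time': 0.0, 'joint_pos': array([1.12622043e+00, 4.87666107e-02, 9.75675817e-02, 1.62194623e+00,
       1.84864101e-05, 1.44301262e+00]), 'joint_vel': array([-0.00077078, -0.0010776 ,  0.00135331,  0.00020857,  0.00067322,
       -0.0015196 ]), 'joint_torque': array([ 2.62905967e-03, -3.38785458e+01,  3.20012856e+01,  2.04326527e-02,
        2.24401686e-05, -2.10565304e-06]), 'eef_pos': array([0.16324813, 0.49825218, 0.1919938 ]), 'eef_rot': array([ 0.11074027,  0.69849512, -0.11232998,  0.69801371]), 'ft_force': array([ 0.6299467 , -0.14908105,  0.17442921]), 'ft_torque': array([0.00202527, 0.01245144, 0.0115313 ]), 'grip_width': 0.08549635118128007} 0.0187
scene [[456.26363828   0.         317.62643985]
 [  0.         456.26363828 193.71962915]
 [  0.           0.           1.        ]] [ 2.41399075 -0.2451059   1.1570846 ] [ 0.67422312  0.56416369 -0.30634041 -0.36510008]
top [[373.73921667   0.         320.38042064]
 [  0.         373.73921667 193.06593146]
 [  0.           0.           1.        ]] [0.5869497  0.06069717 1.29668795] [-0.69503911  0.71389055 -0.05818176  0.06241635]
```

View pics/scene0.png

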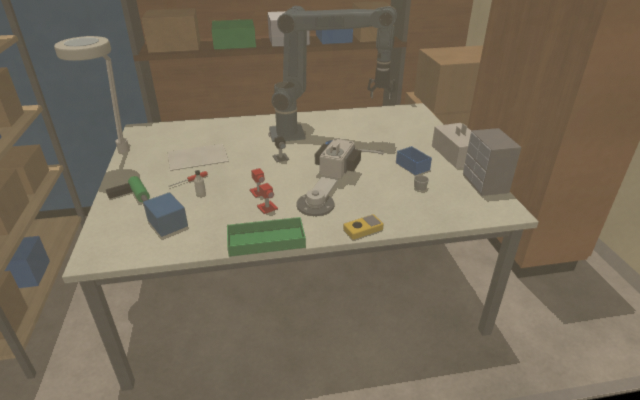

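View pics/top0.png

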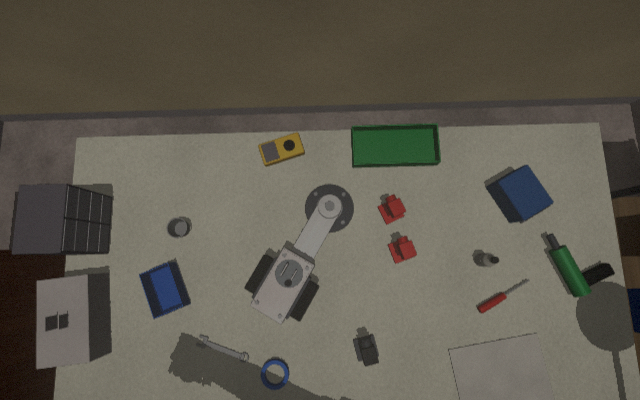

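The black camera on its stand is the small dark object at about (366,349) in the top view. The red ones at (392,209) and (402,249) are look-alikes. The unit is at (285,283) with its pivot at (330,208), the bottle at (486,259) and the bin at (164,288). An enlarged crop should confirm this.

Run:
```python
import cv2
i=cv2.imread("pics/top0.png")[170:380,230:430]
cv2.imwrite("pics/crop0.png",cv2.resize(i,None,fx=2.85,fy=2.85,interpolation=cv2.INTER_CUBIC))
i=cv2.imread("pics/scene0.png")[130:220,240:400]
cv2.imwrite("pics/crop1.png",cv2.resize(i,None,fx=5,fy=5,interpolation=cv2.INTER_CUBIC))
```

```text
(no output)
```

View pics/crop0.png

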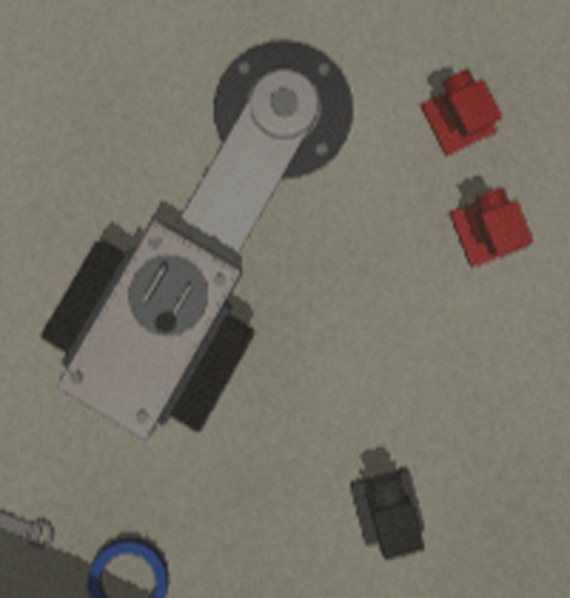

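View pics/crop1.png

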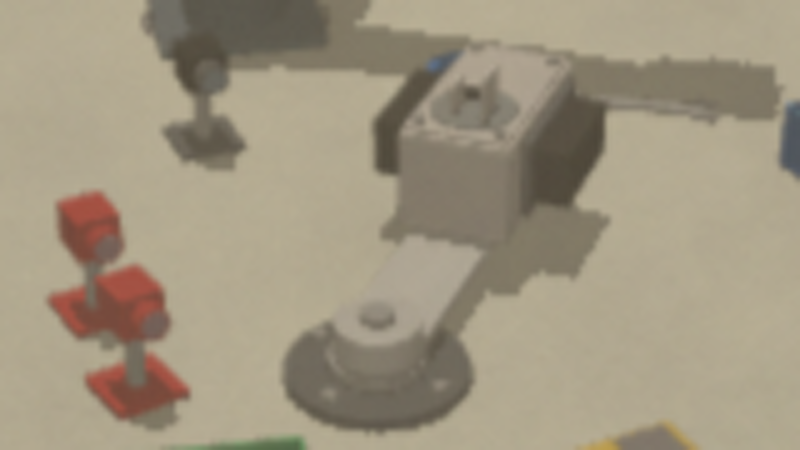

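```bash
cat > h.py <<'E'
import numpy as np, cv2
from scipy.spatial.transform import Rotation as R
from workcell import *
def ray(f,uv,z):
    uv=np.atleast_2d(np.asarray(uv,float)); K=f["intrinsics"]
    d=np.c_[uv,np.ones(len(uv))]@np.linalg.inv(K).T@R.from_quat(f["attitude"]).as_matrix().T
    p=np.asarray(f["position"]); return p+d*((z-p[2])/d[:,2])[:,None]
def blobs(m,amin=60):
    n,l,s,c=cv2.connectedComponentsWithStats(m.astype(np.uint8))
    return [(s[i,4],c[i],l==i) for i in range(1,n) if s[i,4]>=amin]
E
python3 - <<'E'
from h import *
f=grab_frame("top"); i=f["img"].astype(int); v=i.max(2); 
g=i[250,330];print("table",g, "foot",i[220,312],"pad",i[272,258],"cam",i[352,370],i[345,360], "white",i[300,270],"arm",i[240,313])
for t in (45,55,70,80):
    for a,c,m in blobs((v<t)):
        if 230<c[0]<430 and 170<c[1]<380: print(t,a,c.round(1),[round(x,1) for x in cv2.minAreaRect(cv2.findNonZero(m.astype(np.uint8)))[1]], cv2.boundingRect(m.astype(np.uint8)))
print(read_state()["time"])
E
```

```text
table [126 124 112] foot [137 134 127] pad [45 44 42] cam [54 52 48] [44 42 39] white [138 130 123] arm [138 136 131]
45 281 [258.4 273.7] [10.3, 40.0] (245, 255, 27, 39)
45 343 [304.  300.3] [10.9, 39.9] (290, 281, 28, 39)
55 447 [258.9 273.2] [11.3, 41.0] (245, 255, 29, 40)
55 472 [304.2 299.9] [12.9, 44.8] (290, 276, 29, 45)
55 376 [367.3 350.4] [28.4, 15.5] (357, 335, 21, 31)
70 897 [331.1 204. ] [47.9, 43.8] (305, 185, 48, 47)
70 554 [259.8 273.6] [13.2, 47.2] (245, 254, 33, 44)
70 625 [303.2 299.2] [14.5, 47.9] (286, 275, 33, 46)
70 575 [366.  349.3] [29.6, 20.9] (353, 334, 26, 32)
70 65 [277.4 361.5] [25.7, 10.5] (263, 358, 26, 14)
80 956 [331.3 204.2] [48.2, 44.5] (305, 184, 49, 49)
80 130 [385.8 204.8] [24.3, 8.2] (380, 194, 14, 24)
80 152 [396.3 243.5] [26.5, 10.5] (391, 232, 13, 27)
80 165 [298.1 252.2] [36.3, 7.3] (283, 241, 32, 25)
80 645 [261.1 271.6] [13.9, 54.0] (245, 249, 35, 50)
80 683 [303.5 298.1] [14.8, 51.1] (285, 273, 34, 48)
80 673 [365.6 347.3] [38.3, 21.3] (353, 327, 26, 39)
80 4568 [232.1 372.9] [167.6, 49.8] (168, 333, 165, 67)
0.15
```

```bash
cat >> h.py <<'E'
def meas(f):
    i=f["img"].astype(int); v=i.max(2); out={}
    for a,c,m in blobs(v<70,300):
        if 230<c[0]<450 and 150<c[1]<395:
            out[tuple(c.round(1))]=m
    return out
PIV=None
E
python3 - <<'E'
from h import *
f=grab_frame("top"); v=f["img"].max(2)
ms=meas(f); 
def get(c): return min(ms.items(),key=lambda kv:np.hypot(kv[0][0]-c[0],kv[0][1]-c[1]))[1].astype(np.uint8)
foot=get((331,204)); (c,r)=cv2.minEnclosingCircle(cv2.findNonZero(foot)); p=ray(f,[c],.014)[0]
print("foot",c,r,p, "r", np.linalg.norm(ray(f,[(c[0]+r,c[1])],.014)[0]-p))
# hull ellipse
hl=cv2.convexHull(cv2.findNonZero(foot)); e=cv2.fitEllipse(hl); print(e, ray(f,[e[0]],.014)[0])
m55=blobs(v<55,300)
P=[]
for a,c,m in m55:
    rect=cv2.minAreaRect(cv2.findNonZero(m.astype(np.uint8)))
    box=cv2.boxPoints(rect)
    print("blob",c, rect)
    if c[0]<320 and c[0]>240:
        q=ray(f,[c],.118)[0]; P.append(q)
        pts=ray(f,np.argwhere(m)[:,::-1],.118)[:,:2]; u,s,vt=np.linalg.svd(pts-pts.mean(0)); d=vt[0]; 
        if d[0]>0:d=-d
        print("pad",q, "head",np.degrees(np.arctan2(d[1],d[0])), "dist piv",np.linalg.norm(q[:2]-p[:2]))
mid=(P[0]+P[1])/2-p; print("pad sep",np.linalg.norm(P[0]-P[1]),"mid heading",np.degrees(np.arctan2(mid[1],mid[0])),np.linalg.norm(mid[:2]))
for uv,z in (((367.3,350.4),.1),((366,349.3),.09),((368.5,352),.112)):
    q=ray(f,[uv],z)[0]; d=q-p; print("cam",q,np.degrees(np.arctan2(d[1],d[0])),np.linalg.norm(d[:2]))
E
python3 - <<'E'
import cv2
i=cv2.imread("pics/top0.png")[320:375,335:400]
cv2.imwrite("pics/crop2.png",cv2.resize(i,None,fx=10,fy=10,interpolation=cv2.INTER_NEAREST))
E
```

```text
foot (328.68731689453125, 207.8671875) 24.045265197753906 [0.75550465 0.03813743 0.014     ] r 0.08310384756928965
((328.7859802246094, 207.79412841796875), (47.06925964355469, 48.07484436035156), 93.45075988769531) [0.75574995 0.03778877 0.014     ]
blob [624.63850688 161.90078585] ((620.9999389648438, 148.5), (98.99998474121094, 35.99999237060547), 90.0)
blob [408.57960199 132.55721393] ((395.5, 142.0), (34.0, 85.0), 90.0)
blob [503.71473851 200.51822504] ((503.27001953125, 197.8900146484375), (52.46731948852539, 31.11269760131836), 81.8698959350586)
blob [ 40.91842742 292.95584989] ((42.842994689941406, 293.6404113769531), (104.81024169921875, 225.4613494873047), 14.500167846679688)
blob [628.79573513 234.78675645] ((627.5, 235.0), (42.0, 23.0), 90.0)
blob [559.         262.21568627] ((560.7363891601562, 265.4678955078125), (66.33768463134766, 16.293468475341797), 75.1413803100586)
blob [258.85650224 273.18834081] ((258.76092529296875, 273.5064392089844), (11.357250213623047, 41.17003631591797), 30.465543746948242)
pad [0.5443247  0.26173088 0.118     ] head 148.27386118963938 dis
[... 598 characters left out ...]
76965332031, 300.0615234375), (11.65926456451416, 40.68339157104492), 29.74488067626953)
pad [0.46007887 0.1235017  0.118     ] head 148.66712249087948 dist piv 0.3075117094896779
blob [634.39550562 307.36853933] ((633.0, 310.0), (46.0, 12.0), 90.0)
blob [367.37922078 350.2987013 ] ((367.5588684082031, 349.7353515625), (28.376665115356445, 15.764815330505371), 75.96376037597656)
pad sep 0.1618785461513189 mid heading 148.6227249099066 0.2966918618214458
cam [ 0.30645834 -0.06418417  0.1       ] -167.16351097999308 0.4605565126264511
cam [ 0.30738508 -0.06141377  0.09      ] -167.4749606430946 0.45904422211345786
cam [ 0.30465602 -0.0663057   0.112     ] -166.95699193887475 0.4627881407932962
```

View pics/crop2.png

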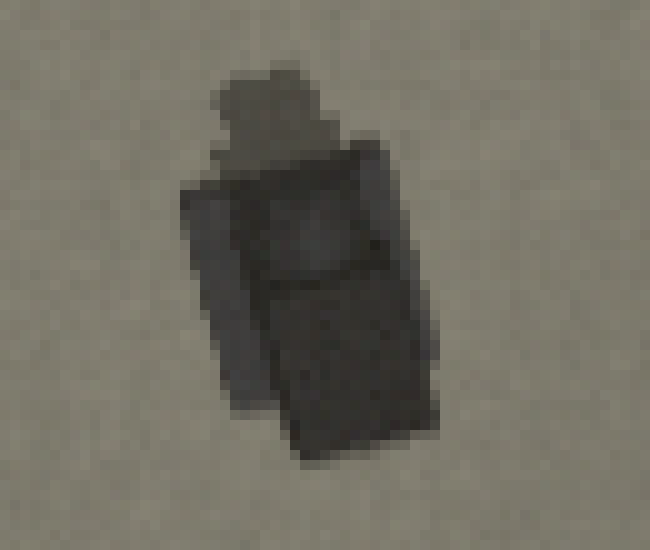

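Run:
```python
from h import *
f=grab_frame("top"); p=np.array([.7556,.038,0])
for uv,z in (((366.2,348),.006),((370.5,356.5),.114)):
    q=ray(f,[uv],z)[0]; d=q-p; print("cam",q,np.degrees(np.arctan2(d[1],d[0]))%360,np.linalg.norm(d[:2]))
# edge direction of foot
q=ray(f,[(353.5,339.5),(358.5,361.5)],.006); d=q[1]-q[0]; print(np.degrees(np.arctan2(d[1],d[0]))%360,np.linalg.norm(d))
# verify bottle/bin quick
for uv in ((486,259),(164,288)): print(ray(f,[uv],0.05)[0])
s=read_state(); print(s["time"],s["eef_pos"],R.from_quat(s["eef_rot"]).as_matrix().round(3))
```

```text
cam [ 0.29192577 -0.07075491  0.006     ] 193.20012936394335 0.47625772802264266
cam [ 0.29230832 -0.07144214  0.114     ] 193.29117152892698 0.47604281689573547
191.1320494748833 0.06960785936366308
[ 0.56818494 -0.47087177  0.05      ]
[0.50263187 0.58221363 0.05      ]
0.25 [0.16342267 0.49855432 0.1925939 ] [[-0.001  0.312  0.95 ]
 [-0.001  0.95  -0.312]
 [-1.    -0.001 -0.   ]]
```

The black camera is confirmed: its lens faces the pivot and its foot is 476 mm from it, as stated. The red look-alikes are left alone. The pivot is at (0.756, 0.038), the arm heading is 148.6° and the target is 193.2°, so it has to swing about 0.78 rad. I'll approach the left-pad side with the fingers shut.

```bash
python3 -m crank '[[[0,0,0,6.6,0],[0,0,0,6.6,0],[0,0.009,0.037,0,0],[0,0.009,0.04,0,0],[0,0.009,0.04,0,0],[0,0.009,0.04,0,0],[0,0.009,0.04,0,0],[0,0.009,0.04,0,0],[0,0.009,0.04,0,0],[0,0.009,0.04,0,0],[0,0.009,0.04,0,0],[0,0.009,0.04,0,0],[0,0.005,0.04,0,0],[0,0,0.01,0,0]]]'
cat > tool.py <<'E'
from h import *
import sys
s=read_state(); M=R.from_quat(s["eef_rot"]).as_matrix(); p=np.array([.7556,.038])
a=np.radians(float(sys.argv[1])); u=np.array([np.cos(a),np.sin(a)]); n=np.array([u[1],-u[0]])
d=s["eef_pos"][:2]-p
print("t",s["time"],s["eef_pos"].round(4),"along",d@u,"off(+left)",d@n,"yhead",np.degrees(np.arctan2(M[1,1],M[0,1])),"n head",np.degrees(np.arctan2(n[1],n[0])),s["ft_force"].round(2),s["grip_width"])
E
python3 tool.py 148.6
```

```text
time: 1.65
eef_pos: [0.5982, 0.3445, 0.1908]
eef_rot: [0.192, 0.68, -0.193, 0.68]
ft_force: [0.3, 0.2, -0.4]
grip_width: -0.0005
t 1.65 [0.5982 0.3445 0.1908] along 0.29402648712264623 off(+left) 0.17965358600871387 yhead 58.40559456506944 n head 58.599999999999994 [ 0.33  0.21 -0.35] -0.00046063271636283514
```

```bash
python3 -m crank '[[[0.03,0,-0.005,0,0],[0.03,-0.01,0,0,0],[0.03,-0.015,0,0,0],[0,-0.015,0,0,0],[0,0,0,0,0]]]'; python3 tool.py 148.6
python3 - <<'E'
from h import *
f=grab_frame("top"); cv2.imwrite("pics/top1.png",cv2.resize(f["img"][150:380,200:430,::-1],None,fx=2.5,fy=2.5))
E
```

```text
time: 2.15
eef_pos: [0.5669, 0.3144, 0.1011]
eef_rot: [0.19, 0.682, -0.192, 0.679]
ft_force: [0.3, 1.0, 0.3]
grip_width: 0.0
t 2.15 [0.5669 0.3144 0.1011] along 0.30509119309945093 off(+left) 0.13754977211743186 yhead 58.617894363919284 n head 58.599999999999994 [0.34 1.03 0.3 ] 3.456414933477013e-05
```

View pics/top1.png

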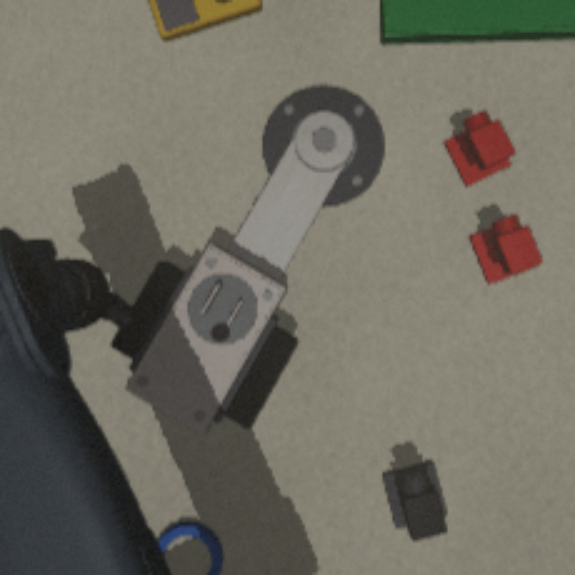

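The fingers are about 20 mm off the left pad. The push is slow, at 22 mm/s, so the compression should stay near 7 mm.

```bash
python3 -m crank '[[[0,-0.004,0,0,0],[0,-0.004,0,0,0],[0,-0.003,0,0,0],[0,-0.0022,0,0,0],[0,-0.0022,0,0,0],[0,-0.0022,0,0,0],[0,-0.0022,0,0,0],[0,-0.0022,0,0,0],[0,-0.0022,0,0,0],[0,-0.0022,0,0,0],[0,-0.0022,0,0,0],[0,-0.0022,0,0,0],[0,-0.0022,0,0,0],[0,-0.0022,0,0,0],[0,-0.0022,0,0,0],[0,-0.0022,0,0,0],[0,-0.0022,0,0,0]]]'
cat > ang.py <<'E'
from h import *
p=np.array([.7556,.038])
def ang(save=None):
    t=read_state()["time"]; f=grab_frame("top"); i=f["img"].astype(int)
    # lid: bright pixels vs dark pads -> report pad blobs
    v=i.max(2); res=[]
    for a,c,m in blobs(v<57,150):
        if 230<c[0]<400 and 240<c[1]<370:
            q=ray(f,np.argwhere(m)[:,::-1],.118)[:,:2]; w=q-q.mean(0); d=np.linalg.svd(w,full_matrices=False)[2][0]; d=d*(-np.sign(d[0]))
            res.append((int(a),c.round(0),q.mean(0),round(np.degrees(np.arctan2(d[1],d[0]))%360,1),round(np.linalg.norm(q.mean(0)-p),3)))
    # right pad bearing: offset atan(0.081/0.2967)
    if save: cv2.imwrite(save,cv2.resize(f["img"][150:400,180:430,::-1],None,fx=2.2,fy=2.2))
    return t,res
E
cat > look.py <<'E'
from ang import *
import sys
t,r=ang(sys.argv[1] if len(sys.argv)>1 else None)
for a,c,q,h,d in r:
    b=np.degrees(np.arctan2(*(q-p)[::-1]))%360
    print("t%.2f"%t,a,c,"edge head",h,"dist",d,"bearing %.2f -> arm if right pad %.2f, left %.2f"%(b,b-15.3,b+15.3))
E
python3 tool.py 150; python3 look.py pics/top2.png
```

```text
time: 3.9
eef_pos: [0.5478, 0.28, 0.1032]
eef_rot: [0.191, 0.681, -0.191, 0.681]
ft_force: [-0.3, -0.7, 0.7]
grip_width: 0.0002
t 3.9 [0.5478 0.28   0.1032] along 0.30096359854430804 off(+left) 0.10568651713368253 yhead 58.64843880487353 n head 60.00000000000001 [-0.32 -0.71  0.73] 0.00015190450018811452
t3.90 4882 [235. 310.] edge head 204.5 dist 0.436 bearing 136.81 -> arm if right pad 121.51, left 152.11
t3.90 517 [303. 301.] edge head 145.4 dist 0.312 bearing 163.36 -> arm if right pad 148.06, left 178.66
t3.90 363 [367. 350.] edge head 198.7 dist 0.456 bearing 192.73 -> arm if right pad 177.43, left 208.03
```

View pics/top2.png

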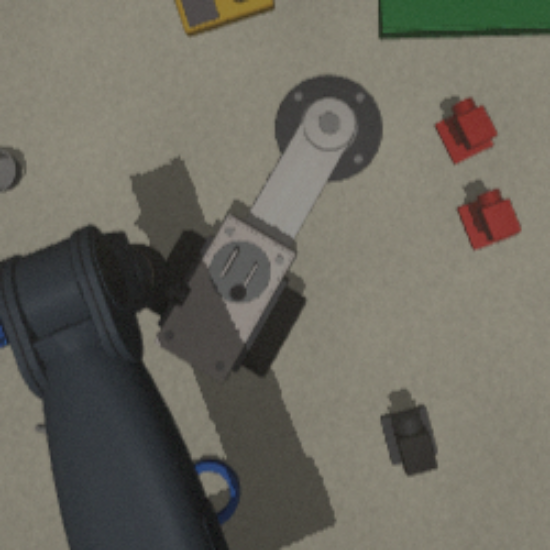

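```bash
python3 -m crank '[[[0,-0.0022,0,0,0],[0,-0.0022,0,0,0],[0,-0.0022,0,0,0],[0,-0.0022,0,0,0],[0,-0.0022,0,0,0]]]'
cat > arm.py <<'E'
from h import *
import sys
p=np.array([.7556,.038])
def armang(f):
    i=f["img"].astype(int); uu,vv=np.meshgrid(np.arange(640),np.arange(400))
    P=ray(f,np.c_[uu.ravel(),vv.ravel()],.05)[:,:2]-p
    r=np.hypot(*P.T).reshape(400,640); b=np.degrees(np.arctan2(P[:,1],P[:,0])).reshape(400,640)%360
    m=(r>.10)&(r<.17)&(b>110)&(b<250)&((i[...,2]-.885*i[...,0])>6)&(i.max(2)>75)
    bl=blobs(m,50)
    if not bl: return None
    a,c,k=max(bl,key=lambda x:x[0]); return b[k].mean(),np.ptp(b[k]),a
if __name__=="__main__":
    import glob
    t=read_state()["time"]; f=grab_frame("top"); print("t %.2f"%t,armang(f))
    if len(sys.argv)>1:
        cv2.imwrite(sys.argv[1],cv2.resize(f["img"][150:400,180:430,::-1],None,fx=2.2,fy=2.2))
    else:
        pass
    f["img"]=cv2.imread("pics/top0.png")[:,:,::-1]; print("ref",armang(f))
E
python3 arm.py pics/top3.png; python3 tool.py 150;python3 look.py
```

```text
time: 4.45
eef_pos: [0.5421, 0.2706, 0.1032]
eef_rot: [0.191, 0.681, -0.191, 0.681]
ft_force: [-0.0, 0.1, -0.6]
grip_width: -0.0003
t 4.45 (np.float64(149.33249851854362), np.float64(41.632645605912245), np.int32(489))
ref (np.float64(149.90466130822085), np.float64(41.96789883753496), np.int32(456))
t 4.5 [0.5419 0.2703 0.1033] along 0.3012169232755751 off(+left) 0.09436152521942534 yhead 58.63787503853912 n head 60.00000000000001 [-0.15 -0.17 -0.43] 1.2177104849244989e-05
t4.50 4912 [235. 312.] edge head 206.0 dist 0.437 bearing 137.46 -> arm if right pad 122.16, left 152.76
t4.50 523 [303. 302.] edge head 145.2 dist 0.312 bearing 163.32 -> arm if right pad 148.02, left 178.62
t4.50 374 [367. 350.] edge head 197.4 dist 0.456 bearing 192.69 -> arm if right pad 177.39, left 207.99
```

View pics/top3.png

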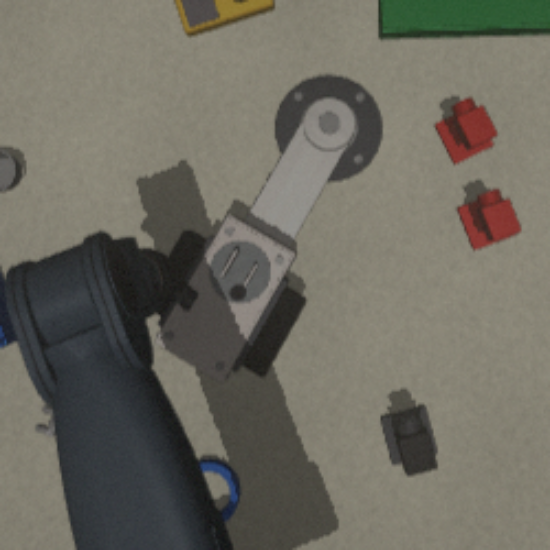

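```bash
cat >> h.py <<'E'
def proj(f,X):
    X=np.atleast_2d(X); c=(X-np.asarray(f["position"]))@R.from_quat(f["attitude"]).as_matrix(); q=c@np.asarray(f["intrinsics"]).T; return q[:,:2]/q[:,2:]
E
python3 - <<'E'
from h import *
s=read_state(); f=grab_frame("top"); g=grab_frame("scene")
X=s["eef_pos"]; print(s["time"])
a=np.radians(148.6);u=np.array([np.cos(a),np.sin(a),0]);n=np.array([u[1],-u[0],0]);p=np.array([.7556,.038,0])
F=[p+l*u+.1*n+[0,0,z] for l in(.24,.36) for z in (.062,.122)]
for nm,fr in (("top",f),("scene",g)):
    im=np.ascontiguousarray(fr["img"][:,:,::-1]); c=proj(fr,X)[0]; print(nm,c, proj(fr,F).round(1))
    x0,y0=int(c[0])-50,int(c[1])-40
    im=cv2.resize(im[y0:y0+80,x0:x0+100],None,fx=7,fy=7,interpolation=cv2.INTER_CUBIC)
    for q,col in [(c,(0,0,255))]+[(k,(0,255,0)) for k in proj(fr,F)]: cv2.circle(im,(int((q[0]-x0+.5)*7),int((q[1]-y0+.5)*7)),4,col,1)
    cv2.imwrite(f"pics/{nm}4.png",im)
E
```

```text
4.55
top [256.84848837 273.81872996] [[265.9 254.1]
 [263.  253.9]
 [246.5 286.8]
 [242.5 288.3]]
scene [354.99888441 157.92766875] [[353.2 172. ]
 [353.7 160.9]
 [360.5 160.6]
 [361.1 149.8]]
```

View pics/top4.png

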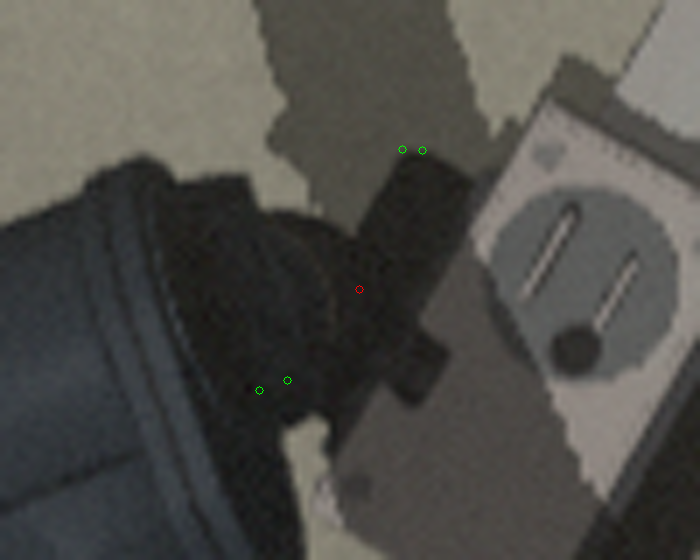

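View pics/scene4.png

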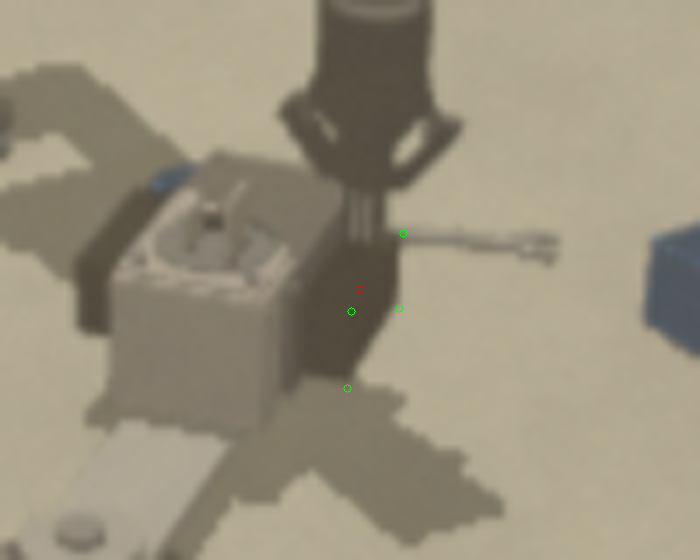

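Run:
```python
from h import *
print(read_state()["time"]); f=grab_frame("top"); g=grab_frame("scene")
cv2.imwrite("pics/topnow.png",f["img"][:,:,::-1]); cv2.imwrite("pics/scenenow.png",g["img"][:,:,::-1])
def pair(n,x,y,w,h,s):
    a=[cv2.resize(cv2.imread(f"pics/{k}.png")[y:y+h,x:x+w],None,fx=s,fy=s,interpolation=cv2.INTER_CUBIC) for k in n]
    return np.hstack(a)
cv2.imwrite("pics/pt.png",pair(("top0","topnow"),235,230,95,100,4))
cv2.imwrite("pics/ps.png",pair(("scene0","scenenow"),305,125,75,70,5))
```

```text
4.65
```

View pics/pt.png

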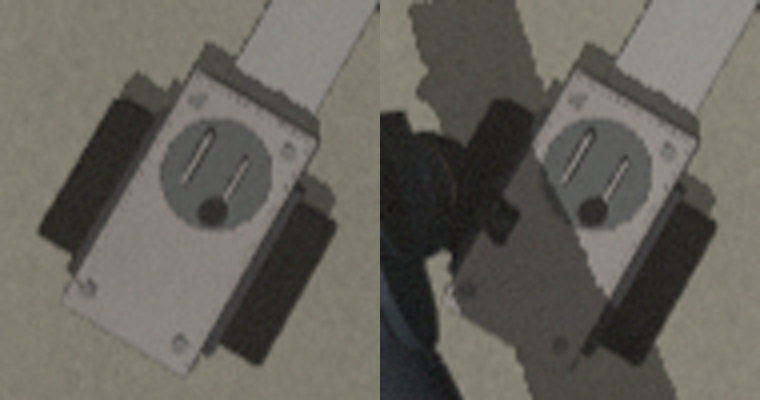

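View pics/ps.png

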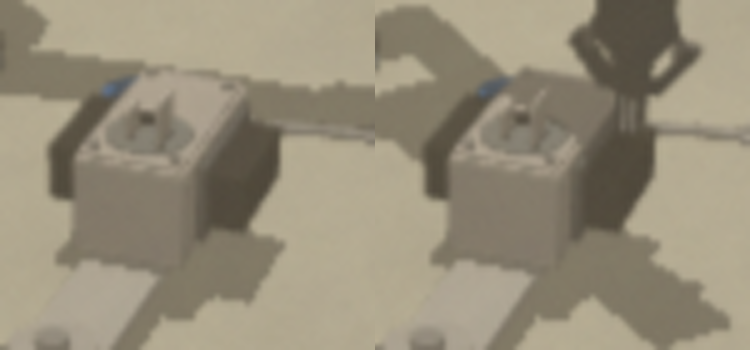

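Run:
```python
import cv2, numpy as np
g=lambda i:(255*(np.clip(i/150.,0,1))**.5).astype(np.uint8)
a=cv2.imread("pics/scene0.png")[50:110,355:425]; b=cv2.imread("pics/scenenow.png")[130:190,330:390]; c=cv2.imread("pics/topnow.png")[245:305,230:290]
r=lambda i:cv2.resize(g(i),(390,390),interpolation=cv2.INTER_NEAREST)
cv2.imwrite("pics/tips.png",cv2.resize(np.hstack([r(b),r(c)]),(780,390))); cv2.imwrite("pics/tips0.png",r(a))
```

```text
(no output)
```

View pics/tips.png

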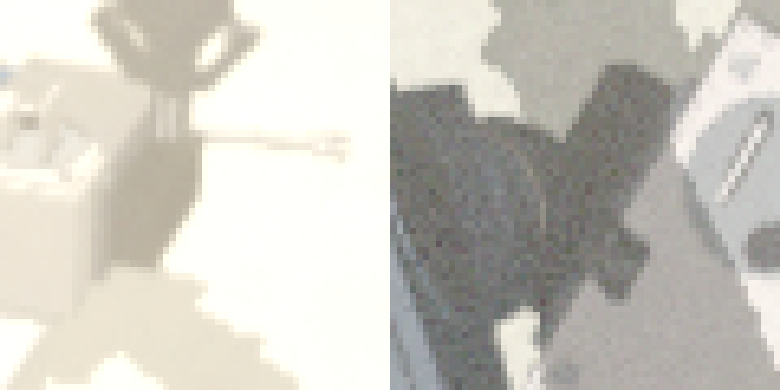

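View pics/tips0.png

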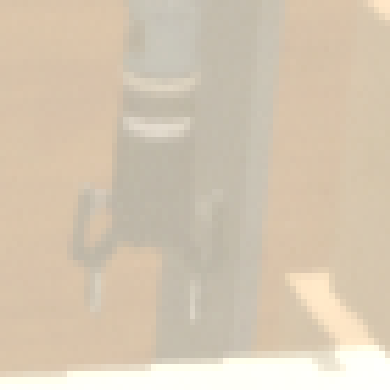

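Run:
```python
from h import *
s=read_state();g=grab_frame("scene")
M=R.from_quat([.1107,.6985,-.1123,.698]).as_matrix()
for k in(0,.013):
  for sy in (-.0427,.0427): print(k,sy,proj(g,np.array([.1634,.4984,.192])+M@[-k,sy,0]))
print(s["eef_pos"],s["time"]); M=R.from_quat(s["eef_rot"]).as_matrix(); 
for k in(0,.0187,.04,.073): print(k,proj(g,s["eef_pos"]+M@[-k,0,0]))
for y in(-.0145,.0145): print(y,proj(g,s["eef_pos"]+M@[-.03,y,0]))
```

```text
0 -0.0427 [[371.5564345  106.89183501]]
0 0.0427 [[387.28231206 107.75434379]]
0.013 -0.0427 [[371.71294526 104.64928892]]
0.013 0.0427 [[387.48447256 105.50528866]]
[0.54221792 0.270832   0.10321621] 4.75
0 [[355.06922003 157.94734559]]
0.0187 [[355.23929813 154.50778527]]
0.04 [[355.43496912 150.55064933]]
0.073 [[355.74228904 144.33559036]]
-0.0145 [[352.44182726 151.9013034 ]]
0.0145 [[358.25562659 152.9282096 ]]
```

```bash
python3 -m crank '[[[0,0.02,0,0,0],[0,0.03,0,0,0],[0,0.02,0,0,0],[0,0,0,0,0]]]'
python3 - <<'E'
from h import *
s=read_state();f=grab_frame("top"); g=grab_frame("scene"); print(s["time"],s["eef_pos"])
M=R.from_quat(s["eef_rot"]).as_matrix(); out=[]
for fr,w in ((g,30),(f,45)):
    im=np.ascontiguousarray(fr["img"][:,:,::-1]); q=[proj(fr,s["eef_pos"]+M@[-k,0,0])[0] for k in (0,.04,.073,.113)]; print(np.round(q,1).tolist())
    x0,y0=int(q[0][0])-w,int(q[0][1])-w-5; sc=390/(2*w)
    im=cv2.resize(np.clip(im[y0:y0+2*w,x0:x0+2*w].astype(float)*1.6,0,255).astype(np.uint8),(390,390),interpolation=cv2.INTER_NEAREST)
    for k,c in zip(q,((0,0,255),(0,255,0),(255,0,0),(255,0,255))): cv2.circle(im,(int((k[0]-x0+.5)*sc),int((k[1]-y0+.5)*sc)),3,c,1)
    out.append(im)
cv2.imwrite("pics/tips2.png",np.hstack(out))
E
```

```text
time: 5.2
eef_pos: [0.5793, 0.3325, 0.1024]
eef_rot: [0.191, 0.681, -0.19, 0.681]
ft_force: [-0.9, 1.0, 0.9]
grip_width: 0.0002
5.2 [0.57926434 0.33249107 0.10235007]
[[369.5, 160.7], [370.0, 153.2], [370.5, 147.0], [371.0, 139.3]]
[[237.3, 262.2], [234.3, 262.4], [231.7, 262.5], [228.3, 262.7]]
```

View pics/tips2.png

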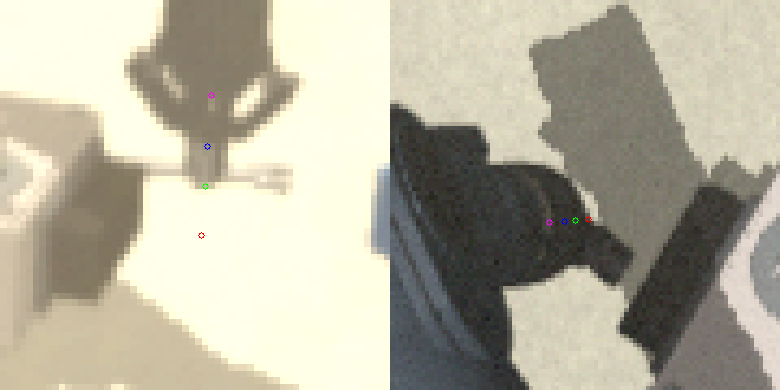

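The unit has not moved. The picture shows why: the fingertips sit about 40 mm short of the reported TCP along the tool axis, at the green mark near scene row 153, so the fingers passed above the pad. I'll lower by 40 mm and push again.

```bash
python3 -m crank '[[[0.02,-0.015,0,0,0],[0.02,-0.015,0,0,0],[0,0,0,0,0],[0,-0.004,0,0,0],[0,-0.004,0,0,0],[0,-0.0023,0,0,0],[0,-0.0023,0,0,0],[0,-0.0023,0,0,0],[0,-0.0023,0,0,0],[0,-0.0023,0,0,0],[0,-0.0023,0,0,0],[0,-0.0023,0,0,0]]]'; python3 tool.py 148.6
python3 - <<'E'
from h import *
f=grab_frame("top"); g=grab_frame("scene")
cv2.imwrite("pics/p5.png",np.hstack([cv2.resize(f["img"][230:330,235:335,::-1],(390,390)),cv2.resize(g["img"][120:190,310:380,::-1],(390,390))]))
E
```

```text
time: 6.5
eef_pos: [0.5503, 0.2844, 0.0632]
eef_rot: [0.191, 0.681, -0.191, 0.681]
ft_force: [-1.3, 0.3, 0.2]
grip_width: -0.0001
t 6.5 [0.5503 0.2844 0.0632] along 0.30363487416919094 off(+left) 0.10335994634590259 yhead 58.65630112661145 n head 58.599999999999994 [-1.34  0.33  0.22] -9.291112363764337e-05
```

View pics/p5.png

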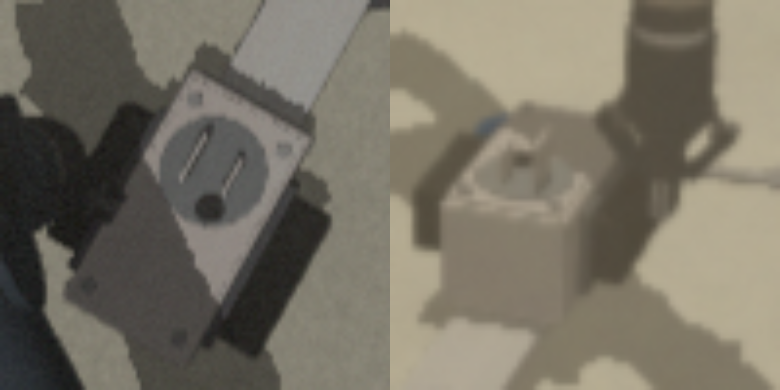

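```bash
python3 -m crank '[[[0,-0.0023,0,0,0],[0,-0.0023,0,0,0],[0,-0.0023,0,0,0],[0,-0.0023,0,0,0],[0,-0.0023,0,0,0],[0,-0.0023,0,0,0]]]'; python3 tool.py 151; python3 look.py pics/top6.png; python3 arm.py
```

```text
time: 7.2
eef_pos: [0.5431, 0.2723, 0.0632]
eef_rot: [0.191, 0.681, -0.191, 0.681]
ft_force: [0.2, 0.6, -0.1]
grip_width: -0.0008
t 7.2 [0.5431 0.2723 0.0632] along 0.29941087740096084 off(+left) 0.10193054372670214 yhead 58.64622977447705 n head 61.0 [ 0.2   0.63 -0.06] -0.0007511749916092895
t7.20 4577 [243. 315.] edge head 197.6 dist 0.429 bearing 140.83 -> arm if right pad 125.53, left 156.13
t7.20 499 [311. 303.] edge head 150.3 dist 0.311 bearing 167.83 -> arm if right pad 152.53, left 183.13
t7.20 370 [367. 350.] edge head 196.2 dist 0.456 bearing 192.75 -> arm if right pad 177.45, left 208.05
t 7.25 (np.float64(153.96591125997284), np.float64(41.60700163101515), np.int32(489))
ref (np.float64(149.90466130822085), np.float64(41.96789883753496), np.int32(456))
```

View pics/top6.png

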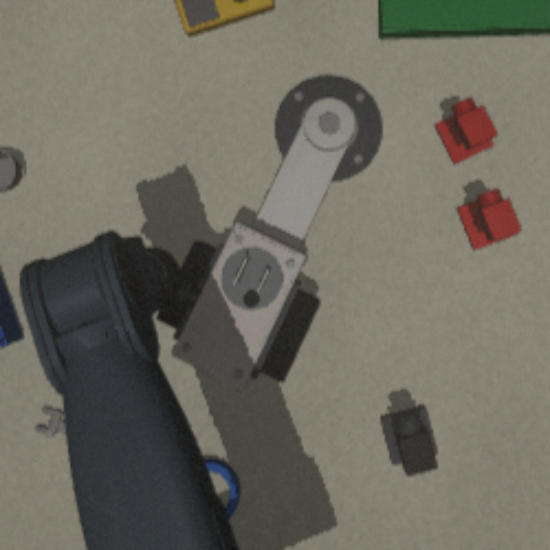

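```bash
python3 -m crank '[[[0,-0.0023,0,0,0],[0,-0.0023,0,0,0],[0,-0.0023,0,0,0],[0,0.003,0,0,0]]]'; python3 look.py|grep dist; python3 arm.py|head -1;python3 -m crank '[[[0,0.01,0,0,0],[0,0.01,0,0,0],[0,0.01,0,0,0],[0,0.01,0,0,0],[0,0,0,0,0]]]'; python3 look.py pics/top7.png|grep dist; python3 arm.py|head -1
```

```text
time: 7.7
eef_pos: [0.541, 0.2688, 0.0632]
eef_rot: [0.191, 0.681, -0.191, 0.681]
ft_force: [0.3, -0.6, 0.5]
grip_width: -0.0005
t7.70 4610 [245. 315.] edge head 196.8 dist 0.426 bearing 141.48 -> arm if right pad 126.18, left 156.78
t7.70 470 [317. 303.] edge head 156.4 dist 0.308 bearing 171.65 -> arm if right pad 156.35, left 186.95
t7.70 377 [367. 350.] edge head 197.2 dist 0.456 bearing 192.71 -> arm if right pad 177.41, left 208.01
t 7.75 (np.float64(157.32196427815978), np.float64(42.69029274904935), np.int32(494))
time: 8.3
eef_pos: [0.5627, 0.3049, 0.0629]
eef_rot: [0.191, 0.681, -0.19, 0.681]
ft_force: [0.4, 0.7, -0.0]
grip_width: 0.0001
t8.30 4335 [231. 313.] edge head 205.0 dist 0.448 bearing 136.19 -> arm if right pad 120.89, left 151.49
t8.30 545 [274. 288.] edge head 163.9 dist 0.313 bearing 145.71 -> arm if right pad 130.41, left 161.01
t8.30 467 [324. 304.] edge head 160.4 dist 0.308 bearing 175.63 -> arm if right pad 160.33, left 190.93
t8.30 367 [367. 350.] edge head 196.8 dist 0.456 bearing 192.66 -> arm if right pad 177.36, left 207.96
t 8.35 (np.float64(161.16642378159568), np.float64(42.3397594527828), np.int32(496))
```

View pics/top7.png

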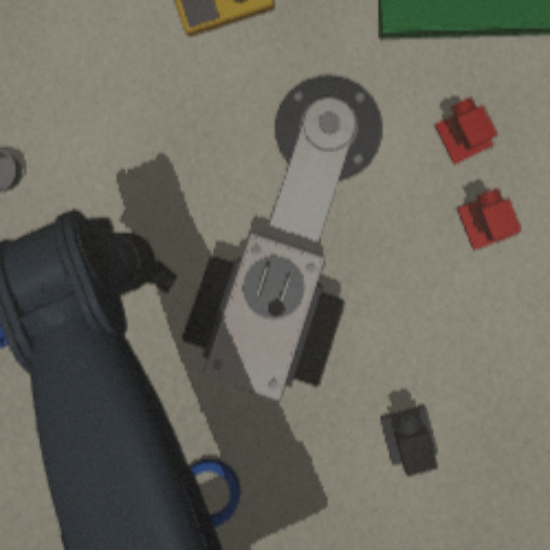

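The unit now coasts at about 0.117 rad/s with 0.57 rad left. The nominal drag would stop it about 0.05 rad short. I'll lift clear and watch.

```bash
python3 -m crank '[[[0,0.01,0,0,0],[-0.03,0.01,0,0,0],[-0.04,0,0,0,0],[-0.04,0,0,0,0],[-0.04,0,0,0,0],[-0.03,0,0,0,0],[0,0,0,0,0],[0,0,0,0,0],[0,0,0,0,0],[0,0,0,0,0]]]'; python3 look.py|grep dist; python3 arm.py|head -1;python3 -m crank '[[[0,0,0,0,0],[0,0,0,0,0],[0,0,0,0,0],[0,0,0,0,0],[0,0,0,0,0],[0,0,0,0,0],[0,0,0,0,0],[0,0,0,0,0],[0,0,0,0,0],[0,0,0,0,0],[0,0,0,0,0],[0,0,0,0,0],[0,0,0,0,0],[0,0,0,0,0],[0,0,0,0,0]]]'; python3 look.py pics/top8.png|grep dist; python3 arm.py|head -1
```

```text
time: 9.4
eef_pos: [0.5716, 0.3201, 0.2408]
eef_rot: [0.19, 0.682, -0.192, 0.68]
ft_force: [0.2, 0.2, 0.1]
grip_width: -0.0001
t9.40 502 [284. 294.] edge head 168.4 dist 0.311 bearing 151.91 -> arm if right pad 136.61, left 167.21
t9.40 453 [336. 304.] edge head 167.2 dist 0.308 bearing 182.10 -> arm if right pad 166.80, left 197.40
t9.40 298 [367. 350.] edge head 197.6 dist 0.454 bearing 192.76 -> arm if right pad 177.46, left 208.06
t 9.45 (np.float64(167.4366933271861), np.float64(41.334202888709285), np.int32(501))
time: 11.0
eef_pos: [0.5725, 0.3204, 0.2432]
eef_rot: [0.191, 0.681, -0.191, 0.681]
ft_force: [-0.3, 0.0, 0.4]
grip_width: -0.0002
t11.00 485 [296. 298.] edge head 173.9 dist 0.309 bearing 159.40 -> arm if right pad 144.10, left 174.70
t11.00 445 [350. 302.] edge head 175.0 dist 0.309 bearing 189.88 -> arm if right pad 174.58, left 205.18
t11.00 311 [367. 350.] edge head 200.8 dist 0.455 bearing 192.78 -> arm if right pad 177.48, left 208.08
t 11.05 (np.float64(175.07329022873535), np.float64(42.41041179994005), np.int32(504))
```

View pics/top8.png

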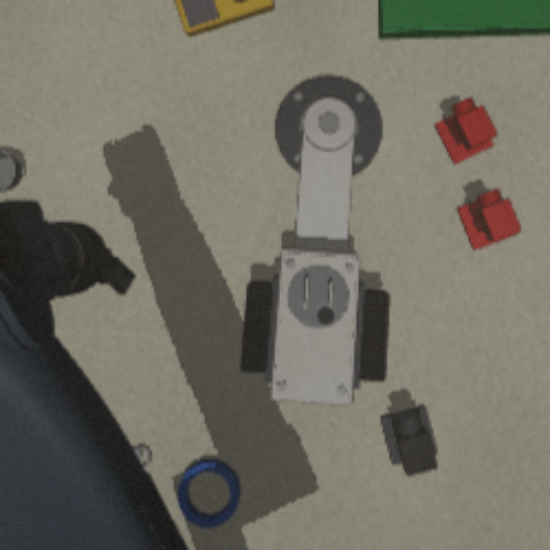

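```bash
python3 -m crank '[[[0,0,0,-8.08,0],[0,0,0,-8.08,0],[0,0,0,-8.08,0],[0,0,0,-8.08,0],[0,0,0,-8.08,0],[0,-0.018,-0.027,0,0],[0,-0.018,-0.027,0,0],[0,-0.018,-0.027,0,0],[0,-0.018,-0.027,0,0],[0,-0.018,-0.027,0,0],[0,-0.018,-0.027,0,0],[0,0,0,0,0],[0,0,0,0,0],[0,0,0,0,0],[0,0,0,0,0],[0,0,0,0,0],[0,0,0,0,0]]]'; python3 tool.py 189; python3 look.py pics/top9.png|grep dist; python3 arm.py|head -1
```

```text
time: 12.8
eef_pos: [0.4298, 0.1887, 0.243]
eef_rot: [-0.056, 0.705, 0.056, 0.705]
ft_force: [0.4, 0.0, 0.3]
grip_width: 0.0
t 12.8 [0.4298 0.1887 0.243 ] along 0.29821176629589236 off(+left) 0.19980816199497142 yhead 99.07380789327925 n head 99.0 [0.43 0.05 0.32] 3.755574559555947e-05
t12.80 455 [361. 299.] edge head 181.0 dist 0.309 bearing 196.49 -> arm if right pad 181.19, left 211.79
t12.80 505 [308. 302.] edge head 180.5 dist 0.309 bearing 166.02 -> arm if right pad 150.72, left 181.32
t12.80 4944 [250. 358.] edge head 128.4 dist 0.521 bearing 151.23 -> arm if right pad 135.93, left 166.53
t12.80 409 [367. 350.] edge head 196.0 dist 0.455 bearing 192.72 -> arm if right pad 177.42, left 208.02
t 12.85 (np.float64(181.7300060923072), np.float64(43.047819601517546), np.int32(503))
```

View pics/top9.png

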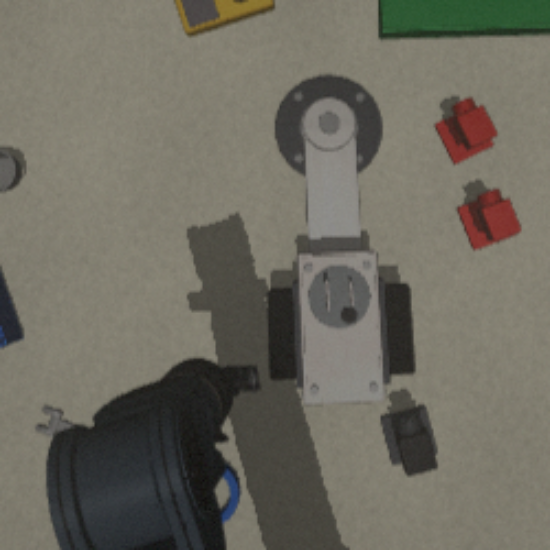

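```bash
Z='[0,0,0,0,0]'; python3 -m crank '[[[0,0,0,0,0],[0,0,0,0,0],[0,0,0,0,0],[0,0,0,0,0],[0,0,0,0,0],[0,0,0,0,0],[0,0,0,0,0],[0,0,0,0,0],[0,0,0,0,0],[0,0,0,0,0],[0,0,0,0,0],[0,0,0,0,0],[0,0,0,0,0],[0,0,0,0,0],[0,0,0,0,0],[0,0,0,0,0],[0,0,0,0,0],[0,0,0,0,0],[0,0,0,0,0],[0,0,0,0,0]]]' >/dev/null; python3 look.py |grep "dist 0.3"
python3 -m crank '[[[0,0,0,0,0],[0,0,0,0,0],[0,0,0,0,0],[0,0,0,0,0],[0,0,0,0,0],[0,0,0,0,0],[0,0,0,0,0],[0,0,0,0,0],[0,0,0,0,0],[0,0,0,0,0],[0,0,0,0,0],[0,0,0,0,0],[0,0,0,0,0],[0,0,0,0,0],[0,0,0,0,0],[0,0,0,0,0],[0,0,0,0,0],[0,0,0,0,0],[0,0,0,0,0],[0,0,0,0,0]]]'>/dev/null; python3 look.py pics/top10.png |grep "dist 0.3"
```

```text
t14.90 449 [369. 296.] edge head 186.3 dist 0.309 bearing 201.66 -> arm if right pad 186.36, left 216.96
t14.90 497 [317. 303.] edge head 185.7 dist 0.308 bearing 171.17 -> arm if right pad 155.87, left 186.47
t16.95 451 [374. 294.] edge head 188.9 dist 0.309 bearing 204.31 -> arm if right pad 189.01, left 219.61
t16.95 494 [321. 303.] edge head 187.8 dist 0.307 bearing 173.86 -> arm if right pad 158.56, left 189.16
```

View pics/top10.png

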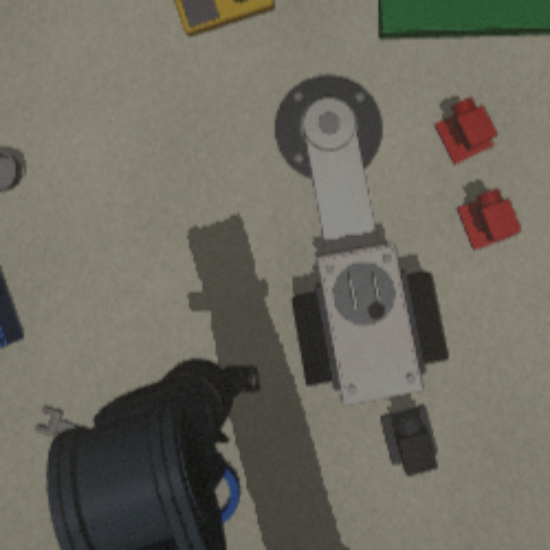

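```bash
python3 -m crank '[[[0,0,0,0,0],[0,0,0,0,0],[0,0,0,0,0],[0,0,0,0,0],[0,0,0,0,0],[0,0,0,0,0],[0,0,0,0,0],[0,0,0,0,0],[0,0,0,0,0],[0,0,0,0,0],[0,0,0,0,0],[0,0,0,0,0],[0,0,0,0,0],[0,0,0,0,0],[0,0,0,0,0],[0,0,0,0,0],[0,0,0,0,0],[0,0,0,0,0],[0,0,0,0,0],[0,0,0,0,0]]]' >/dev/null; python3 look.py |grep "dist 0.3"
python3 - <<'E'
from h import *
f=grab_frame("top"); cv2.imwrite("pics/c11.png",cv2.resize(f["img"][245:375,305:405,::-1],None,fx=6,fy=6,interpolation=cv2.INTER_NEAREST)[:780])
E
```

```text
t19.00 451 [375. 293.] edge head 189.5 dist 0.309 bearing 205.02 -> arm if right pad 189.72, left 220.32
t19.00 488 [323. 303.] edge head 189.6 dist 0.308 bearing 174.55 -> arm if right pad 159.25, left 189.85
```

```bash
python3 -c "
import cv2;i=cv2.imread('pics/c11.png');print(i.shape);cv2.imwrite('pics/c11s.png',i[:600]);cv2.imwrite('pics/c11b.png',i[300:780])"
```

```text
(780, 600, 3)
```

View pics/c11s.png

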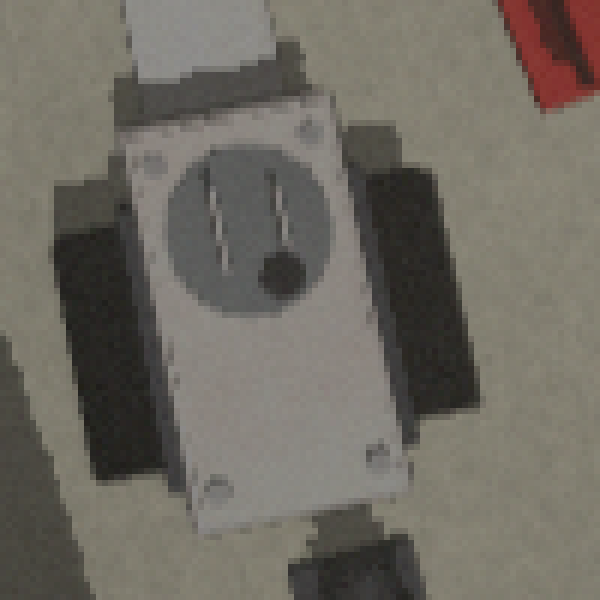

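View pics/c11b.png

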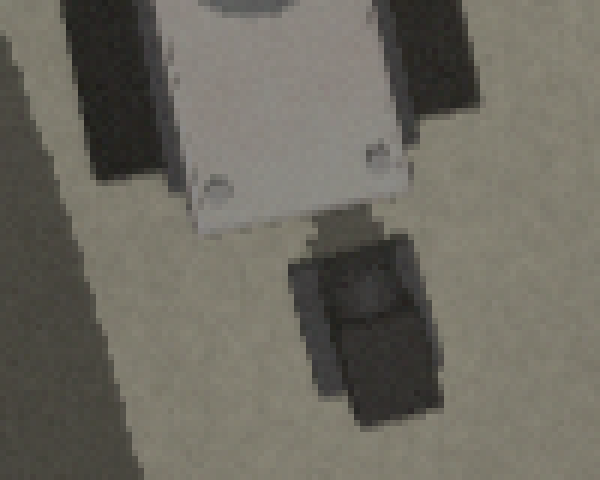

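```bash
python3 -m crank '[[[0,0,0,0,0],[0,0,0,0,0],[0,0,0,0,0],[0,0,0,0,0],[0,0,0,0,0],[0,0,0,0,0],[0,0,0,0,0],[0,0,0,0,0],[0,0,0,0,0],[0,0,0,0,0],[0,0,0,0,0],[0,0,0,0,0],[0,0,0,0,0],[0,0,0,0,0],[0,0,0,0,0],[0,0,0,0,0],[0,0,0,0,0],[0,0,0,0,0],[0,0,0,0,0],[0,0,0,0,0]]]' >/dev/null; python3 look.py |grep "dist 0.3"
python3 - <<'E'
from h import *
# independent cross-check: bearings of lid corners midpoint (z=.142) and foot plate/head vs pivot
f=grab_frame("top"); p=np.array([.7556,.038])
L=ray(f,np.array([(122,130),(335,97),(203,533),(410,492)])/6.+[305,245],.142)[:,:2]; c=L.mean(0)-p
print("lid centre r",np.hypot(*c),"brg",np.degrees(np.arctan2(c[1],c[0]))%360)
for e in(L[2]-L[0],L[3]-L[1]): print("edge",np.hypot(*e),np.degrees(np.arctan2(e[1],e[0]))%360)
S=ray(f,np.array([(290,570),(405,535),(322,695),(440,660)])/6.+[305,245],.006)[:,:2]; c=S.mean(0)-p
print("foot r",np.hypot(*c),"brg",np.degrees(np.arctan2(c[1],c[0]))%360)
H=ray(f,np.array([(335,625),(410,605),(365,730),(440,708)])/6.+[305,245],.114)[:,:2]; c=H.mean(0)-p
print("head r",np.hypot(*c),"brg",np.degrees(np.arctan2(c[1],c[0]))%360, [np.degrees(np.arctan2(*(H[2+k]-H[k])[::-1]))%360 for k in(0,1)])
E
```

```text
t21.10 448 [375. 293.] edge head 189.8 dist 0.308 bearing 205.00 -> arm if right pad 189.70, left 220.30
t21.10 486 [323. 303.] edge head 189.6 dist 0.308 bearing 174.55 -> arm if right pad 159.25, left 189.85
lid centre r 0.29079764871842684 brg 190.2705513841361
edge 0.19792982529688258 189.95690136226622
edge 0.19392471024689464 188.40363196947058
foot r 0.47421369681558695 brg 193.0678095682041
head r 0.4743595122705965 brg 193.0045817494943 [np.float64(194.32837511837175), np.float64(194.3103170785145)]
```

```bash
python3 -c "
from workcell import *
print(read_state()['time']); print(sign_off())"
```

```text
21.2
the job is handed in; nothing more can be done
None
```

I handed the job in at 21.2 s with the unit at rest, facing the black camera to within about 0.055–0.06 rad (limit 0.1). `sign_off` gives no verdict, so this rests on my own last measurements.

**What I did:**
- I gave the left pad one slow push, at about 23 mm/s.
- I then lifted the gripper clear and let the unit coast for about 0.65 rad until its own drag stopped it. It needed no braking and did not run past the camera.

**Last checks:**
- **Angle:** the arm heading is about 189.8° from the two pads and 190.3° from the lid. The camera's heading is about 193.1°.
- **Rest:** the heading changed by no more than 0.02° between 19.0 and 21.1 s.
- **Clearance:** the gripper stood high and about 100 mm to the side of the left pad, touching nothing. Both pads looked fully out.

**What disagreed:**
- **Fingertip position:** in the scene picture the fingertips were about 40 mm short of the reported TCP along the tool axis. My first push therefore passed over the pad without touching it. I lowered the tool by 40 mm and the second push worked.
- **Camera heading:** the edges of the stand's foot and camera head gave 191° and 194.3°, against 193.1° from their centres. I trusted the centres. At 194.3° the error would be about 0.08 rad, still inside the limit.

I never measured how far the pad was pressed in; from the push speed I estimate about 7 mm. I did not measure the bottle or the bin again at the end, but the arm stayed away from both.

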